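# Free the white follower from its drain board and set it on the curd

### The job

The white perforated follower disc is held on its green drain board by a spring-loaded finger: lift that finger by its red tab and swing it back until it stays open, with the disc still lying on the board. Then pick the white follower up by its black knob and lower it flat onto the curd inside the filled mould before letting go, leaving the finger open and the mould standing upright.

Things in the scene. Friction and masses are not known exactly. Their poses are not given: they have to be found in the camera images.
- follower_grip (a point): White perforated follower (bystander: a blue one): disc 100 mm across, 8 mm thick, with a round black knob, 22 mm across, from 8 to 60 mm above its underside; 0.12 kg. Point: on the knob's axis, 36 mm above the underside; z up. Starts flat on a green board 20 mm thick (point 56 mm above the table) between 7 mm high studs that stop it sliding off: it goes straight up.
- finger_tab (a point): Centre of the red tab (16 x 16 mm, 32 tall) on the tip of the finger that holds the white disc; 65 mm above the table when down, 38 mm from the disc's axis. Axes turn with the finger: y along the level hinge axis (pinch the tab this way); when down, x points from the disc's centre to the hinge, z up. The hinge lies 47 mm along +x, 21 mm along -z from here, 44 mm above the table.
- finger (a joint): Hinge angle of that finger (arm 16 mm wide, 12 thick; hinge 85 mm from the disc's axis), rad: about 0 when down on the disc's rim, growing as the tab is lifted in an arc up and away from the disc, to a stop at 1.9, leaning back. Over-centre spring: below about 0.7 it snaps shut (about 5 N at the tab when down), beyond about 0.8 it swings on to the stop by itself and stays.
- mould_curd (a point): Filled mould (bystander: an empty one): loose round white mould, 128 mm outside, 120 mm inside diameter, 80 mm tall, filled with pale firm curd up to 64 mm above the table, 16 mm below the rim; 0.8 kg. Point: centre of the curd's flat top; z up. When the follower lies on the curd, its knob point is 36 mm above this one.
Mind the look-alikes: they are no part of the job. Leave any brown or orange look-alike of the part that bears mould_curd alone.

How it is judged:
By the outcome, as a careful person would: the job done as asked, in the order asked, and still so for the second after the job is handed in, with the robot touching nothing.
It also fails if it takes over 51 s, if anything falls off the work surface, if the arm or the gripper's body presses on something with over 40 N, if the wrist force passes 120 N, or if a joint passes its speed limit or range.

### The arm

A 7-joint arm with a two-finger parallel gripper is mounted at the origin on the work surface. World frame = base frame: x ahead of the robot, y to its left, z up, the work surface at z = 0. Lengths are in m, angles in degrees, forces in N, time in s.
With the tool pointing down it reaches from about 0.425 to 0.875 m from the base axis. Payload 4.7 kg.
Tool frame: the origin (TCP) lies midway between the tips of the shut fingers; the grasp point (between the pads) lies 19 mm behind it; z points along the fingers, y is the line along which they close (so a half turn about z gives the same grasp; the last joint's range is limited). The gripper opens to 87 mm and grips with 3 to 60 N. Pads are 19 mm wide; open, the fingers measure 117 mm over their backs; the gripper's body (75 mm by 190 mm) begins 51 mm behind the grasp point.
Start: joints at [63.948, 18.392, -4.016, 83.108, 1.295, 78.541, -3.26], TCP at [0.294, -0.58, 0.223] pointing down, gripper open.
Joint ranges: [-163.93, 163.93], [-17.29, 119.83], [-79.2, 71.16], [3.27, 140.29], [-89.18, 269.18], [5.43, 117.66], [-154.24, 154.24]. Speed limits (degrees/s): [147.25, 147.25, 180, 180, 180, 180, 180].

### API

Orientations are given as [roll, pitch, yaw] about the fixed x, y, z axes, in that order (R = Rz(yaw) Ry(pitch) Rx(roll)).
In Python, from cell import env, viewer, boxes_of, masks_of gives the robot as it stands. The module is installed in compiled form; this text tells all that it offers.
- The arm moves only by the tool apply_moves, never from a script. Its argument "moves" is a list of rows, each a list of 7 numbers: the shift along the tool's x, y, z scaled (see below), then the turn, a rotation vector about the tool's x, y, z scaled (see below), then the opening, from 0 (shut) to 1 (fully open). A call has 1 to 20 rows; each row is the pose to reach, as a shift and turn from the pose commanded when the call began, along the tool's axes at that moment; what a row does not reach only later rows make up. The controller multiplies each number of a shift by 0.2 m and each number of a turn by 1.5 rad. A row lasts 1/10 s, in which the tool goes at most 50 mm and 8.59 degrees, less where a joint would pass 70% of its speed; a pose out of reach is approached as far as the arm can. A call with a number of a shift or a turn outside -1 to 1 is refused whole. A call with a gripper value outside its range is refused whole. The fingers move at their own pace and stop on an object; "grip_force" is the grip in N (left out, the last holds). Time passes only in rows, so rows that repeat a pose let the fingers close. It gives the time, the measured TCP pose, the force, the opening and the grip force at its end, in the units of the state.
- env.get_obs(): the state, without advancing time (a new reading comes with each control period).
- viewer.read_camera(name): name is "scene" or "top" or "wrist"; returns the picture (480x640x3 uint8, red, green, blue); there is no depth.
- viewer.get_calibration(name): a dict with "fov_y" (degrees; the focal length in pixels is half the picture's height over the tangent of half this angle, whatever the lens; pixels are square), "cx", "cy" (the principal point, pixels), "position" and "orientation" of the camera in the world. Camera axes: x right, y up, looking along -z (the intrinsics and any distortion apply to the point x, -y, -z); pixel columns grow to the right and rows downward; lengths in m; the calibration is good to about 2 mm. A picture is of the moment at which its call begins: read the wrist's pose just before it. get_calibration takes no time and is no camera call; for the wrist camera it gives the pose at the moment of the call.
- env.sign_off(): hands the job in; it is judged then, once.
Trained networks look in the newest picture that a camera, given by its name, has taken for a name from the list of things; names that differ only in an ending like _2 or _b are one class to them, and where a whole thing is asked for, a point or a joint stands for the part that bears it (a point fixed in the world has none). Each returns a list of dicts, best first, with "conf" (0 to 1); they miss things now and then, are a little off and sometimes report something else, mostly with a low value. They report only what shows in the picture. A call takes as long as a camera call. They do not tell look-alikes from the thing itself.
- boxes_of(camera, target): "location" ([column, row] in pixels, amid what is visible of it).
- masks_of(camera, target): "pixels" (480x640 bool, what is visible of it) and "location" ([column, row] in pixels, amid what is visible of it).
The state is a dict: "time_s": time; "qpos": joint angles; "joint_velocities": joint speeds; "effort": joint torques, N m; "tool_pos": TCP position; "tool_rot": TCP orientation; "force": force on the tool from outside, world axes, zero at the start; "wrist_torque": the same for the moment, N m; "grip_width": finger opening in m; "grasp_force": force on a finger pad.
Only numpy, scipy, OpenCV 4.12 (cv2) and the standard library are available. Lean on these libraries where they do the work, as an engineer would, in place of code of your own. Each camera call takes 0.05 s, during which the arm holds its last target. There are 200 camera calls.

## Working session

There is one attempt and no reset: what is moved stays moved. The work goes in short steps, Python scripts to look and compute and a tool call to move; the robot and the scene stay as the last step left them, time stands still between calls to the robot, and variables do not carry over. Pictures are saved under pics/ and viewed, at most 10 in all, crops included, and the job is handed in when it is done.

Besides the shell and the picture viewer there is one more tool, called after ">>>" by a JSON object that holds its "api" and its "payload". apply_moves: Moves the arm, as the interface text tells. Shifts and turns lie within -1 to 1; 1 stands for 0.2 m of shift or 1.5 rad of turn. Its arguments: {"type":"object","properties":{"moves":{"type":"array","items":{"type":"array","items":{"type":"number","minimum":-1,"maximum":1}}},"grip_force":{"type":"number"}},"required":["moves"]}

```bash
mkdir -p pics
cat > h.py <<'E'
import numpy as np, cv2
from scipy.spatial.transform import Rotation as R
from cell import env, viewer, boxes_of, masks_of
def Rm(o):
    o=np.array(o,float)
    if o.shape==(3,3): return o
    if o.shape==(4,): return R.from_quat(o).as_matrix()
    return R.from_euler('xyz',o,degrees=True).as_matrix()
def ray(c,px):
    f=240/np.tan(np.radians(c['fov_y']/2))
    d=np.array([(px[0]-c['cx'])/f,-(px[1]-c['cy'])/f,-1.])
    return np.array(c['position']),Rm(c['orientation'])@d
def atz(c,px,z):
    p,d=ray(c,px); return p+d*(z-p[2])/d[2]
def proj(c,P):
    f=240/np.tan(np.radians(c['fov_y']/2))
    v=Rm(c['orientation']).T@(np.array(P)-c['position'])
    return np.array([c['cx']+f*v[0]/-v[2],c['cy']+f*v[1]/v[2]])
def save(n,im,): cv2.imwrite('pics/'+n+'.png',im[...,::-1])
E
python3 - <<'E'
from h import *
for n in ['scene','top']:
    c=viewer.get_calibration(n); print(n,c)
    im=viewer.read_camera(n); save(n+'0',im)
    for t,z in [('follower_grip',.056),('finger_tab',.065),('mould_curd',.064)]:
        for b in boxes_of(n,t)[:4]: print(t,round(b['conf'],2),np.round(b['location']),np.round(atz(c,b['location'],z),3))
E
```

```text
scene {'fov_y': 48.14285538955744, 'cx': 312.63822515489284, 'cy': 243.76173768557322, 'position': array([1.07564704, 0.50749073, 1.29210328]), 'orientation': array([ 36.18648345,  -0.16795897, 137.2626832 ])}
follower_grip 0.7 [434. 380.] [0.519 0.343 0.056]
mould_curd 0.89 [259. 211.] [ 0.499 -0.346  0.064]
mould_curd 0.86 [300. 175.] [ 0.312 -0.371  0.064]
mould_curd 0.68 [232. 166.] [ 0.444 -0.549  0.064]
top {'fov_y': 49.42618242682375, 'cx': 318.46933310155924, 'cy': 236.99120999817777, 'position': array([ 0.37838113, -0.12701985,  1.21945469]), 'orientation': array([  4.23763425,   1.07283485, -89.83839938])}
follower_grip 0.55 [128. 215.] [0.514 0.325 0.056]
finger_tab 0.49 [124. 193.] [0.563 0.332 0.065]
mould_curd 0.76 [431. 227.] [ 0.486 -0.355  0.064]
mould_curd 0.72 [440. 312.] [ 0.3   -0.372  0.064]
mould_curd 0.72 [526. 250.] [ 0.437 -0.562  0.064]
```

View both.

View pics/scene0.png

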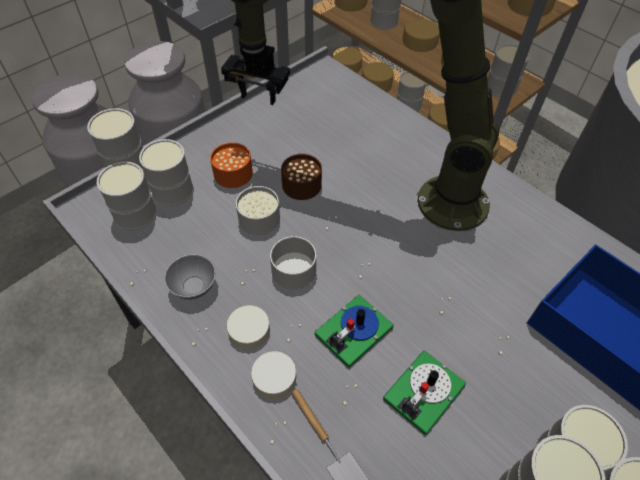

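View pics/top0.png

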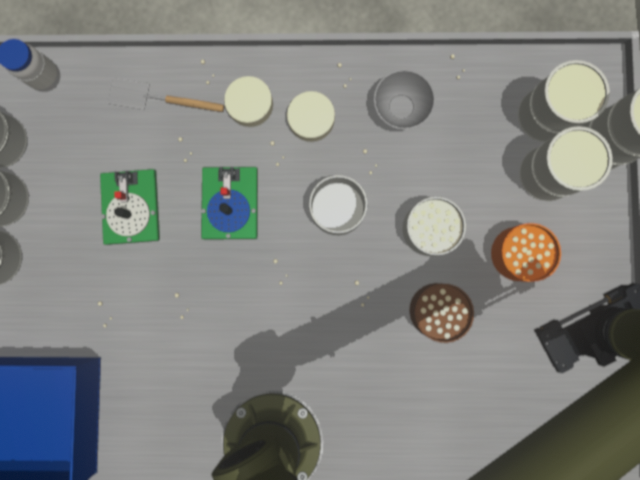

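The white follower sits on the left board at top (127,212), with its red tab near (120,195) and the hinge toward +x. The filled mould with pale curd is at top (435,226). The empty mould is at (337,204), and the brown and orange ones are at (442,312) and (530,251).

```bash
cat >> h.py <<'E'
def rel(P,Rt,s=None):
    s=s or env.get_obs(); R0=Rm(s['tool_rot']); 
    sh=R0.T@(np.array(P)-s['tool_pos'])/0.2
    rv=R.from_matrix(R0.T@Rt).as_rotvec()/1.5
    return np.round(np.r_[sh,rv],4)
def down(yaw,tilt=0): # tool down, y along hinge-dir yaw(deg): x axis at yaw
    return R.from_euler('z',yaw,degrees=True).as_matrix()@R.from_euler('y',tilt,degrees=True).as_matrix()@np.diag([1,-1,-1.])
def tri(cs,ps):
    A=np.zeros((3,3));b=np.zeros(3)
    for c,p in zip(cs,ps):
        o,d=ray(c,p); d/=np.linalg.norm(d); M=np.eye(3)-np.outer(d,d); A+=M;b+=M@o
    X=np.linalg.solve(A,b); return X,[np.round(proj(c,X)-p,1) for c,p in zip(cs,ps)]
def red(im,box):
    x0,y0,x1,y1=box; a=im[y0:y1,x0:x1].astype(int)
    m=(a[...,0]>110)&(a[...,0]>2*a[...,1])&(a[...,0]>2*a[...,2]); r,c=np.nonzero(m); return np.array([c.mean()+x0,r.mean()+y0]),m.sum()
E
python3 - <<'E'
from h import *
s=env.get_obs(); print(s['tool_pos'],s['tool_rot'],s['grip_width'],s['time_s'])
I={n:cv2.imread(f'pics/{n}0.png')[...,::-1] for n in('top','scene')}
ct,cs=[viewer.get_calibration(n) for n in('top','scene')]
a,na=red(I['top'],(100,170,150,240)); b,nb=red(I['scene'],(390,350,460,430)); print(a,na,b,nb,tri([ct,cs],[a,b]))
def wh(im,box):
    x0,y0,x1,y1=box; q=im[y0:y1,x0:x1].astype(int); m=((q.min(2)>120)&(q.max(2)-q.min(2)<40)).astype(np.uint8)
    n,l,st,_=cv2.connectedComponentsWithStats(m); k=1+st[1:,4].argmax(); r,c=np.nonzero(l==k)
    h=cv2.convexHull(np.c_[c,r].astype(np.int32)); e=cv2.fitEllipse(h); return np.array(e[0])+[x0,y0],e[1]
for n,c,bx in(('top',ct,(103,175,155,240)),('scene',cs,(405,355,460,410))):
    p,e=wh(I[n],bx); print(n,p,e,atz(c,p,.028))
for n,c,P in (('top',ct,(435,226)),('scene',cs,(258,206))): print('mould',atz(c,P,.07))
print(rel((0.50,0.33,0.26),down(0)))
print(rel((0.50,0.33,0.26),down(180)))
E
```

```text
[ 0.29361963 -0.57983001  0.22243194] [-1.79988311e+02  2.67739064e-03  2.68606291e+01] 0.08684067047797019 0.4
[118.07692308 194.56410256] 39 [424.71428571 385.2       ] 35 (array([0.55680484, 0.33905507, 0.08105498]), [array([ 0.2, -0.2]), array([ 0.2, -0. ])])
top [127.23221397 214.20921326] (42.875633239746094, 43.90122985839844) [0.51886163 0.33845106 0.028     ]
scene [427.85895348 384.72861862] (41.03266906738281, 45.66720962524414) [0.52793399 0.33570957 0.028     ]
mould [ 0.4881731  -0.36216016  0.07      ]
mould [ 0.49143192 -0.35863687  0.07      ]
[ 2.9760e+00 -3.5921e+00 -1.8720e-01 -1.0000e-04  1.0000e-04  3.1250e-01]
[ 2.9760e+00 -3.5921e+00 -1.8720e-01 -1.0000e-04 -2.0000e-04 -1.7819e+00]
```

>>> {"api": "apply_moves", "payload": {"moves": [[0.8,-1,-0.2,0,0,0.3125,1],[0.8,-1,-0.2,0,0,0.3125,1],[0.8,-1,-0.2,0,0,0.3125,1],[0.8,-1,-0.2,0,0,0.3125,1],[0.8,-1,-0.2,0,0,0.3125,1],[0.8,-1,-0.2,0,0,0.3125,1]]}}

```text
time_s: 1.0
tool_pos: [0.3488, -0.3236, 0.2643]
tool_rot: [180.0, -0.1, 0.5]
force: [0.2, 0.2, 0.3]
grip_width: 0.087
grasp_force: 0.0
```

>>> {"api": "apply_moves", "payload": {"moves": [[0.5,-1,0,0,0,0,1],[0.5,-1,0,0,0,0,1],[0.5,-1,0,0,0,0,1],[0.5,-1,0,0,0,0,1],[0.5,-1,0,0,0,0,1]]}}

```text
time_s: 1.5
tool_pos: [0.4478, -0.1246, 0.263]
tool_rot: [-180.0, -0.1, 0.3]
force: [-0.0, -0.3, 0.1]
grip_width: 0.0867
grasp_force: 0.0
```

>>> {"api": "apply_moves", "payload": {"moves": [[0.1,-1,0,0,0,0,1],[0.1,-1,0,0,0,0,1],[0.1,-1,0,0,0,0,1],[0.1,-1,0,0,0,0,1],[0.1,-1,0,0,0,0,1]]}}

```text
time_s: 2.0
tool_pos: [0.4659, 0.0786, 0.2633]
tool_rot: [-179.8, -0.1, 0.7]
force: [0.4, -0.2, 0.3]
grip_width: 0.0872
grasp_force: 0.0
```

>>> {"api": "apply_moves", "payload": {"moves": [[0.3,-1,0,0,0,0,1],[0.3,-1,0,0,0,0,1],[0.3,-1,0,0,0,0,1],[0.3,-1,0,0,0,0,1],[0.3,-1,0,0,0,0,1],[0.3,-1,0,0,0,0,1]]}}

```text
time_s: 2.6
tool_pos: [0.5258, 0.2723, 0.2617]
tool_rot: [-179.9, 0.1, 0.2]
force: [0.1, -0.4, 0.2]
grip_width: 0.0868
grasp_force: 0.0
```

Run:
```python
from h import *
c=viewer.get_calibration('wrist'); im=viewer.read_camera('wrist'); save('w1',im); print(c)
for P in [(.556,.339,.07),(.523,.337,.08),(.523,.337,.028)]: print(np.round(proj(c,P)))
for t in('follower_grip','finger_tab'):
    for b in boxes_of('wrist',t)[:3]: print(t,b['conf'],b['location'])
```

```text
{'fov_y': 68.92107694135986, 'cx': 320.9816230029785, 'cy': 244.839403838995, 'position': array([0.59569214, 0.27254925, 0.42335118]), 'orientation': array([-15.1281154 ,   0.0964146 , -89.82557525])}
[255. 191.]
[257. 225.]
[265. 216.]
follower_grip 0.85 [266.9, 221.1]
finger_tab 0.7 [253.9, 171.6]
```

View pics/w1.png

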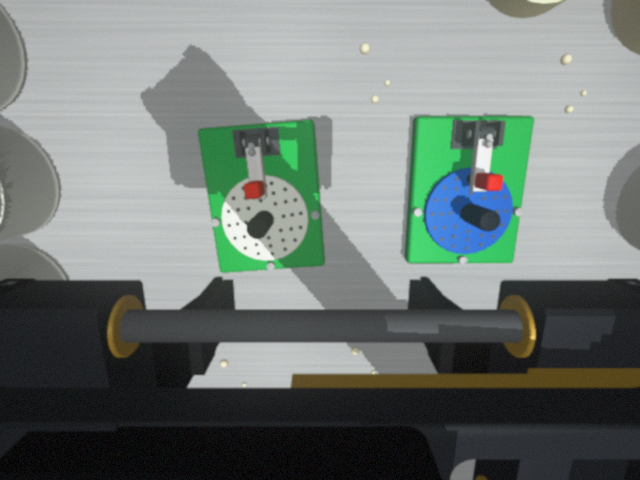

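The wrist view shows the white disc centred at about (265,218), the red tab at (253,189), the hinge block near (256,141), and the knob leaning toward (258,225).

Run:
```python
from h import *
c=viewer.get_calibration('wrist'); im=cv2.imread('pics/w1.png')[...,::-1]
q=im.astype(int); x0,y0,x1,y1=190,110,335,280
s=q[y0:y1,x0:x1]; g=((s[...,1]>60)&(s[...,1]>1.6*s[...,0])&(s[...,1]>1.6*s[...,2])).astype(np.uint8)
r,cc=np.nonzero(g); box=cv2.minAreaRect(np.c_[cc+x0,r+y0].astype(np.float32)); hull=cv2.convexHull(np.c_[cc+x0,r+y0].astype(np.int32)); ap=cv2.approxPolyDP(hull,5,True)[:,0]
for p in ap: print(p,np.round(atz(c,p,.02),4))
m=((s.min(2)>90)&(s.max(2)-s.min(2)<40)); m[:60]=0; m=m.astype(np.uint8); n,l,st,_=cv2.connectedComponentsWithStats(m)
k=1+st[1:,4].argmax(); r,cc=np.nonzero(l==k); e=cv2.fitEllipse(cv2.convexHull(np.c_[cc+x0,r+y0].astype(np.int32))); print('disc',e,atz(c,e[0],.028))
p,n=red(im,(230,170,280,205)); print('red',p,n,atz(c,p,.073),atz(c,p,.065))
ct=viewer.get_calibration('top'); cs=viewer.get_calibration('scene')
print(tri([c,ct,cs],[p,(118.08,194.56),(424.7,385.2)]))
print('hinge',atz(c,(256,141),.05))
```

```text
[322 264] [0.4637 0.2674 0.02  ]
[221 270] [0.4565 0.3906 0.02  ]
[199 130] [0.619  0.4023 0.02  ]
[311 121] [0.628 0.279 0.02 ]Traceback (most recent call last):
  File "<stdin>", line 8, in <module>
cv2.error: OpenCV(4.12.0) /io/opencv/modules/imgproc/src/shapedescr.cpp:361: error: (-201:Incorrect size of input array) There should be at least 5 points to fit the ellipse in function 'fitEllipseNoDirect'
```

Run:
```python
from h import *
c=viewer.get_calibration('wrist'); im=cv2.imread('pics/w1.png')[...,::-1]
x0,y0,x1,y1=215,165,312,265
s=im[y0:y1,x0:x1].astype(int)
m=((s.min(2)>80)&(s.max(2)-s.min(2)<40)).astype(np.uint8); m=cv2.morphologyEx(m,cv2.MORPH_OPEN,np.ones((3,3)))
n,l,st,_=cv2.connectedComponentsWithStats(m); k=1+st[1:,4].argmax(); r,cc=np.nonzero(l==k); e=cv2.fitEllipse(cv2.convexHull(np.c_[cc+x0,r+y0].astype(np.int32))); D=atz(c,e[0],.028);print('disc',e,D)
p,n=red(im,(230,170,280,205)); print('red',p,n,atz(c,p,.073),atz(c,p,.065))
ct=viewer.get_calibration('top'); cs=viewer.get_calibration('scene')
print(tri([c,ct,cs],[p,(118.08,194.56),(424.7,385.2)]))
print('hinge',atz(c,(256,141),.05))
```

```text
disc ((264.31500244140625, 213.90782165527344), (84.64742279052734, 95.2697525024414), 160.87046813964844) [0.52687213 0.33334732 0.028     ]
red [252.42194093 189.74261603] 237 [0.55914611 0.33677426 0.073     ] [0.55830451 0.33832374 0.065     ]
(array([0.55780689, 0.3378628 , 0.08047269]), [array([-2.5,  2.2]), array([ 0.9, -0.6]), array([-0.5,  0. ])])
hinge [0.60638655 0.33488637 0.05      ]
```

```bash
cat >> h.py <<'E'
def grasp(G,yaw,tilt,back=0):
    Rt=down(yaw,tilt); return np.array(G)+(0.019-back)*Rt[:,2],Rt
E
python3 - <<'E'
from h import *
s=env.get_obs(); print(s['tool_pos'],s['tool_rot'],s['qpos'],s['force'])
T=(.560,.337,.066)
for b in(.08,0): print(rel(*grasp(T,4,-15,b)))
E
```

```text
[0.52660601 0.26841584 0.26240692] [ 1.79894018e+02 -1.20626769e-02 -1.58123792e-01] [  11.35906993   15.96069715  -49.59993289   87.05208646   12.28102253
   82.67204738 -128.88625157] [-0.12780063  0.19784233  0.06434414]
[ 0.0871 -0.3389  0.6868  0.0076  0.1744 -0.0479]
[ 0.1903 -0.3471  1.0732  0.0076  0.1744 -0.0479]
```

>>> {"api": "apply_moves", "payload": {"moves": [[0.087,-0.34,0.4,0.0076,0.174,-0.048,1],[0.087,-0.34,0.687,0.0076,0.174,-0.048,1],[0.087,-0.34,0.687,0.0076,0.174,-0.048,1],[0.087,-0.34,0.687,0.0076,0.174,-0.048,1],[0.087,-0.34,0.687,0.0076,0.174,-0.048,1]]}}

```text
time_s: 3.25
tool_pos: [0.544, 0.3366, 0.1248]
tool_rot: [-180.0, -14.9, 4.0]
force: [0.1, 0.9, 1.1]
grip_width: 0.087
grasp_force: 0.0
```

Run:
```python
from h import *
s=env.get_obs(); print(s['tool_pos'],s['tool_rot'],s['qpos'])
c=viewer.get_calibration('wrist'); im=viewer.read_camera('wrist'); save('w2',im)
for P in [(.560,.337,.081),(.560,.337,.066),(.522,.334,.08),(.522,.334,.028)]: print(np.round(proj(c,P)))
p,n=red(im,(150,50,500,400));print(p,n,atz(c,p,.075))
T=(.560,.337,.066); print(rel(*grasp(T,4,-15,0)))
```

```text
[0.54398338 0.33661798 0.12477305] [-179.99566858  -14.89687982    4.04999605] [   3.01202163   18.06698413  -48.6985049   102.83522801   27.7716599
   56.03558134 -142.74290328]
[323. 259.]
[323. 258.]
[323. 320.]
[323. 306.]
[316.18235294 262.99803922] 510 [0.55712913 0.34105169 0.075     ]
[-9.100e-03  7.700e-03  4.079e-01 -1.200e-03 -9.000e-04 -3.000e-04]
```

View pics/w2.png

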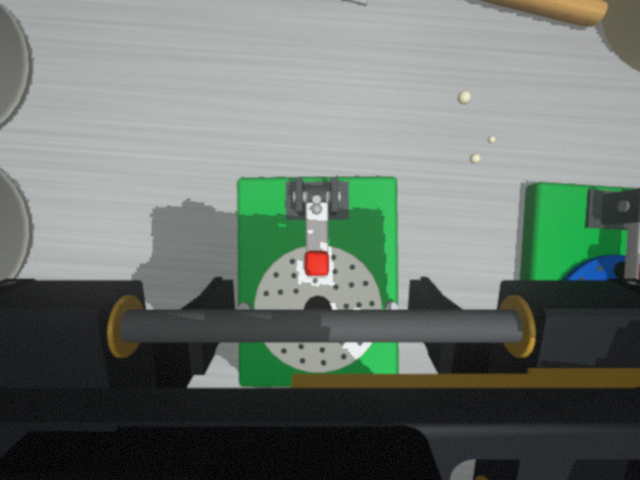

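The tab is at (316,263), a few mm left and nearer than assumed. The board is square to the gripper, so the yaw is right. I'll descend with that correction and pinch.

Run:
```python
from h import *
print(rel(*grasp((.557,.3405,.066),4,-15,0)))
```

```text
[-2.240e-02 -1.080e-02  4.043e-01 -1.200e-03 -9.000e-04 -3.000e-04]
```

>>> {"api": "apply_moves", "payload": {"moves": [[-0.022,-0.011,0.2,0,0,0,1],[-0.022,-0.011,0.35,0,0,0,1],[-0.022,-0.011,0.404,0,0,0,1],[-0.022,-0.011,0.404,0,0,0,0.6],[-0.022,-0.011,0.404,0,0,0,0],[-0.022,-0.011,0.404,0,0,0,0],[-0.022,-0.011,0.404,0,0,0,0],[-0.022,-0.011,0.404,0,0,0,0],[-0.022,-0.011,0.404,0,0,0,0]], "grip_force": 25}}

```text
time_s: 4.2
tool_pos: [0.5599, 0.3425, 0.0464]
tool_rot: [-179.9, -15.0, 4.1]
force: [-0.1, -0.1, -0.3]
grip_width: 0.0469
grasp_force: 0.0
```

Run:
```python
from h import *
s=env.get_obs(); print(s['tool_pos'],s['tool_rot'],s['qpos'],s['grip_width'],s['grasp_force'],s['force'])
Rt=Rm(s['tool_rot']); G=np.array(s['tool_pos'])-.019*Rt[:,2]; print('G',G)
T=np.array([.557,.340,.065]); Rz=R.from_euler('z',4,degrees=True).as_matrix(); H=T+Rz@[.047,0,-.021]
off=G-T
for th in np.linspace(0,.95,11)[1:]:
    Ry=R.from_euler('y',th).as_matrix()
    Gn=H+Rz@Ry@(Rz.T@(G-H)); print(round(th,2),rel(*grasp(Gn,4,-15+40*th/.95)))
```

```text
[0.55986994 0.34252756 0.04642533] [-179.88370074  -15.00074953    4.1452102 ] [  -1.17642567   25.20259531  -44.57388678  104.52913416   35.40368796
   49.68638391 -148.5328639 ] 0.04687497149457672 0.0 [-0.10580372 -0.07633291 -0.31606484]
G [0.5549678  0.34213361 0.06477782]
0.1 [ 0.0098  0.0002 -0.0193 -0.0017 -0.0465  0.0017]
0.19 [ 0.0214  0.0002 -0.0375 -0.0017 -0.0931  0.0018]
0.29 [ 0.0347  0.0002 -0.0543 -0.0016 -0.1396  0.0018]
0.38 [ 0.0494  0.0002 -0.0696 -0.0016 -0.1862  0.0019]
0.48 [ 6.550e-02  2.000e-04 -8.330e-02 -1.500e-03 -2.327e-01  1.900e-03]
0.57 [ 8.270e-02  2.000e-04 -9.520e-02 -1.400e-03 -2.793e-01  2.000e-03]
0.66 [ 1.009e-01  2.000e-04 -1.053e-01 -1.400e-03 -3.258e-01  2.000e-03]
0.76 [ 1.199e-01  2.000e-04 -1.135e-01 -1.300e-03 -3.723e-01  2.100e-03]
0.86 [ 1.395e-01  3.000e-04 -1.197e-01 -1.200e-03 -4.189e-01  2.100e-03]
0.95 [ 1.595e-01  3.000e-04 -1.239e-01 -1.100e-03 -4.654e-01  2.200e-03]
```

>>> {"api": "apply_moves", "payload": {"moves": [[0,0,0,0,0,0,0],[0,0,0,0,0,0,0],[0,0,0,0,0,0,0],[0,0,0,0,0,0,0],[0,0,0,0,0,0,0],[0,0,0,0,0,0,0]]}}

```text
time_s: 4.8
tool_pos: [0.5599, 0.3408, 0.0457]
tool_rot: [180.0, -14.9, 4.1]
force: [-1.5, -4.6, 3.7]
grip_width: 0.0163
grasp_force: 25.0
```

>>> {"api": "apply_moves", "payload": {"moves": [[0.0098,0,-0.0193,0,-0.0465,0,0],[0.0214,0,-0.0375,0,-0.093,0,0],[0.0347,0,-0.0543,0,-0.14,0,0],[0.0494,0,-0.0696,0,-0.186,0,0],[0.0655,0,-0.0833,0,-0.233,0,0]]}}

```text
time_s: 5.3
tool_pos: [0.5637, 0.3412, 0.0623]
tool_rot: [179.9, 5.8, 4.2]
force: [-5.4, -3.3, -6.4]
grip_width: 0.0156
grasp_force: 25.0
```

Run:
```python
from h import *
s=env.get_obs(); print(s['tool_pos'],s['tool_rot'],s['qpos'],s['grip_width'],s['force'],s['wrist_torque'])
Rt=Rm(s['tool_rot']); G=np.array(s['tool_pos'])-.019*Rt[:,2]; print('G',G)
T=np.array([.557,.340,.065]); Rz=R.from_euler('z',4,degrees=True).as_matrix(); H=T+Rz@[.047,0,-.021]
G0=np.array([.555,.341,.0645]); d=Rz.T@(G-H);print('d',d,np.hypot(*d[[0,2]]),'th',np.arctan2(d[2],-d[0])-np.arctan2(*(Rz.T@(G0-H))[[2,0]]*[1,-1]))
for th in np.arange(.55,1.1,.1):
    Gn=H+Rz@R.from_euler('y',th).as_matrix()@(Rz.T@(G0-H)); print(round(th,2),rel(*grasp(Gn,4,-15+40*th/.95)))
```

```text
[0.56370197 0.34116654 0.06230096] [179.89715324   5.7961224    4.24326314] [   0.15223045   38.08416275  -46.25377596   85.14334217   24.22661905
   73.15016358 -134.65445444] 0.015563189847963703 [-5.37005509 -3.2855686  -6.4145529 ] [-0.77415926  1.47272071  0.13379323]
G [0.56561297 0.34134253 0.08120379]
d [-0.03831436  0.00073845  0.03720379] 0.053405167439958 th 0.3739109106038871
0.55 [ 0.0296 -0.002  -0.0329  0.0015 -0.0275  0.0028]
0.65 [ 0.0433 -0.0019 -0.05    0.0016 -0.0765  0.0027]
0.75 [ 0.0586 -0.0018 -0.0654  0.0017 -0.1255  0.0027]
0.85 [ 0.0754 -0.0017 -0.0791  0.0018 -0.1745  0.0026]
0.95 [ 0.0934 -0.0016 -0.0909  0.0019 -0.2234  0.0025]
1.05 [ 0.1124 -0.0015 -0.1006  0.002  -0.2724  0.0025]
```

>>> {"api": "apply_moves", "payload": {"moves": [[0.0296,0,-0.0329,0,-0.0275,0,0],[0.0433,0,-0.05,0,-0.0765,0,0],[0.0586,0,-0.0654,0,-0.1255,0,0],[0.0754,0,-0.079,0,-0.1745,0,0],[0.0934,0,-0.091,0,-0.2234,0,0],[0.1124,0,-0.1006,0,-0.2724,0,0],[0.1124,0,-0.1006,0,-0.2724,0,0]]}}

```text
time_s: 6.0
tool_pos: [0.5926, 0.3435, 0.0814]
tool_rot: [-180.0, 28.8, 4.1]
force: [-2.4, -5.8, -0.2]
grip_width: 0.0158
grasp_force: 25.0
```

Run:
```python
from h import *
s=env.get_obs(); print(s['tool_pos'],s['tool_rot'],s['qpos'],s['grip_width'],s['force'])
Rt=Rm(s['tool_rot']); G=np.array(s['tool_pos'])-.019*Rt[:,2]
T=np.array([.557,.340,.065]); Rz=R.from_euler('z',4,degrees=True).as_matrix(); H=T+Rz@[.047,0,-.021]
G0=np.array([.555,.341,.0645]); d=Rz.T@(G-H);print('d',d,np.hypot(*d[[0,2]]),'th',np.arctan2(d[2],-d[0])-np.arctan2(*(Rz.T@(G0-H))[[2,0]]*[1,-1]))
for th in np.arange(.95,1.4,.1):
    Gn=H+Rz@R.from_euler('y',th).as_matrix()@(Rz.T@(G0-H)); print(round(th,2),rel(*grasp(Gn,4,-15+40*th/.95)))
```

```text
[0.59262457 0.34350542 0.08139277] [-179.98376559   28.8221668     4.08922296] [  -6.28184122   56.54342363  -43.71850324   55.78504293   18.36266048
  102.04918125 -127.97061285] 0.01580568454742065 [-2.37916437 -5.83463051 -0.23921074]
d [-0.00205793  0.00102071  0.05403906] 0.05407822825867911 th 1.1359502199695473
0.95 [-0.0307 -0.0007  0.0334  0.0003  0.0445  0.0009]
1.05 [-0.017  -0.0007  0.017   0.0003 -0.0045  0.0009]
1.15 [-0.0018 -0.0006  0.0022  0.0003 -0.0535  0.0009]
1.25 [ 0.0149 -0.0006 -0.0108  0.0004 -0.1025  0.0009]
1.35 [ 0.0327 -0.0006 -0.0219  0.0004 -0.1515  0.0009]
```

>>> {"api": "apply_moves", "payload": {"moves": [[0,0,0,0,0,0,1],[0,0,0,0,0,0,1],[0,0,0,0,0,0,1],[0,0,0,0,0,0,1],[0,0,0,0,0,0,1],[0,0,0,0,0,0,1],[0,0,0,0,0,0,1]]}}

```text
time_s: 6.7
tool_pos: [0.5922, 0.3447, 0.0836]
tool_rot: [-179.9, 28.5, 4.2]
force: [-0.6, 0.4, -0.7]
grip_width: 0.0635
grasp_force: 0.0
```

Run:
```python
from h import *
s=env.get_obs(); print(s['tool_pos'],s['tool_rot'],s['grip_width'])
D=(.519,.337,.056)
P0=np.array(s['tool_pos'])
print(rel(P0+[-.02,0,.10],down(4,15)));print(rel((.519,.337,.17),down(4,0)))
```

```text
[0.59224309 0.34467168 0.08358573] [-179.87829158   28.45193879    4.22500498] 0.06352181397564621
[-0.3259 -0.0082 -0.3921 -0.0004  0.1565  0.0023]
[-0.5294  0.0108 -0.2046 -0.0007  0.3311  0.0022]
```

>>> {"api": "apply_moves", "payload": {"moves": [[-0.15,0,-0.2,0,0.08,0,1],[-0.326,-0.008,-0.392,0,0.156,0,1],[-0.326,-0.008,-0.392,0,0.156,0,1],[-0.53,0.011,-0.205,0,0.331,0,1],[-0.53,0.011,-0.205,0,0.331,0,1],[-0.53,0.011,-0.205,0,0.331,0,1],[-0.53,0.011,-0.205,0,0.331,0,1]]}}

```text
time_s: 7.4
tool_pos: [0.5165, 0.3366, 0.1704]
tool_rot: [179.9, -0.0, 4.4]
force: [1.2, -0.1, 1.1]
grip_width: 0.0874
grasp_force: 0.0
```

Run:
```python
from h import *
s=env.get_obs(); print(s['tool_pos'],s['tool_rot'],s['qpos'])
c=viewer.get_calibration('wrist'); im=viewer.read_camera('wrist'); ims=viewer.read_camera('scene')
b=cv2.resize(ims[330:450,360:520],(640,480)); save('w3',np.hstack([cv2.resize(im,(400,300)),cv2.resize(b,(400,300))]))
print(proj(c,(.519,.337,.028)),proj(c,(.519,.337,.08)))
print(rel(*grasp((.519,.337,.056),4,0)))
```

```text
[0.51647045 0.33657037 0.17037266] [ 1.79909842e+02 -2.84591337e-02  4.36343781e+00] [   4.63534763   23.73283121  -51.26224275   90.74902475   19.08066778
   74.74819934 -134.98283787]
[320.98625645 229.1636645 ] [321.0579176  244.15037181]
[-1.010e-02  2.000e-04  6.724e-01 -1.600e-03 -1.400e-03  9.000e-04]
```

View pics/w3.png

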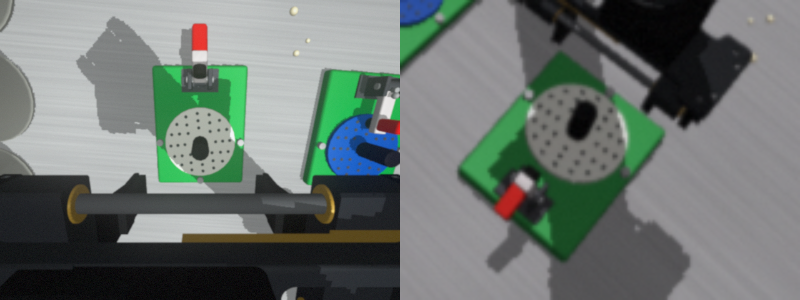

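The finger stays open, leaning back past its hinge. The disc lies on the board at (320,227), as predicted. Now I'll grip the knob.

>>> {"api": "apply_moves", "payload": {"moves": [[-0.01,0,0.25,0,0,0,0.8],[-0.01,0,0.45,0,0,0,0.7],[-0.01,0,0.6,0,0,0,0.6],[-0.01,0,0.67,0,0,0,0.5],[-0.01,0,0.67,0,0,0,0.3],[-0.01,0,0.67,0,0,0,0],[-0.01,0,0.67,0,0,0,0],[-0.01,0,0.67,0,0,0,0],[-0.01,0,0.67,0,0,0,0],[-0.01,0,0.67,0,0,0,0],[-0.01,0,0.67,0,0,0,0]], "grip_force": 25}}

```text
time_s: 8.6
tool_pos: [0.5175, 0.3374, 0.0371]
tool_rot: [-179.9, -0.1, 4.2]
force: [0.2, -0.5, 5.6]
grip_width: 0.0214
grasp_force: 25.0
```

>>> {"api": "apply_moves", "payload": {"moves": [[0,0,-0.05,0,0,0,0],[0,0,-0.15,0,0,0,0],[0,0,-0.3,0,0,0,0],[0,0,-0.5,0,0,0,0],[0,0,-0.7,0,0,0,0],[0,0,-0.85,0,0,0,0],[0,0,-0.95,0,0,0,0],[0,0,-0.95,0,0,0,0]]}}

```text
time_s: 9.4
tool_pos: [0.5179, 0.338, 0.2293]
tool_rot: [-179.8, -0.2, 4.2]
force: [0.0, 0.0, -0.5]
grip_width: 0.0211
grasp_force: 25.0
```

>>> {"api": "apply_moves", "payload": {"moves": [[0,0.1,0,0,0,0,0],[0,0.3,0,0,0,0,0],[0,0.5,0,0,0,0,0],[0,0.7,0,0,0,0,0],[0,0.9,0,0,0,0,0],[0,1,0,0,0,0,0]]}}

```text
time_s: 10.0
tool_pos: [0.5311, 0.1318, 0.2236]
tool_rot: [180.0, 0.2, 3.9]
force: [-0.1, -0.1, -1.6]
grip_width: 0.0214
grasp_force: 25.0
```

>>> {"api": "apply_moves", "payload": {"moves": [[0,0.2,0,0,0,0,0],[0,0.4,0,0,0,0,0],[0,0.6,0,0,0,0,0],[0,0.8,0,0,0,0,0],[0,1,0,0,0,0,0]]}}

```text
time_s: 10.5
tool_pos: [0.5448, -0.0639, 0.2235]
tool_rot: [-179.9, 0.2, 4.2]
force: [0.9, -0.2, -1.6]
grip_width: 0.0221
grasp_force: 25.0
```

>>> {"api": "apply_moves", "payload": {"moves": [[0,0.2,0,0,0,0,0],[0,0.4,0,0,0,0,0],[0,0.6,0,0,0,0,0],[0,0.75,0,0,0,0,0],[0,0.85,0,0,0,0,0],[0,0.9,0,0,0,0,0],[0,0.9,0,0,0,0,0],[0,0.9,0,0,0,0,0]]}}

```text
time_s: 11.3
tool_pos: [0.5595, -0.2394, 0.2248]
tool_rot: [-179.8, 0.0, 4.3]
force: [-0.0, -0.1, -1.2]
grip_width: 0.0211
grasp_force: 25.0
```

Run:
```python
from h import *
s=env.get_obs(); print(s['tool_pos'],s['tool_rot'],s['qpos'],s['grip_width'],s['force'],s['wrist_torque'])
c=viewer.get_calibration('wrist'); im=viewer.read_camera('wrist'); ims=viewer.read_camera('scene')
save('w4',im); save('s4',ims)
print(proj(c,(.49,-.360,.08)),proj(viewer.get_calibration('scene'),(.49,-.36,.08)))
```

```text
[ 0.55947753 -0.23942935  0.22477351] [-1.79807761e+02  2.60685159e-02  4.30892623e+00] [ 50.63465568  16.73828143 -36.42885366  88.061237     9.87187514
  78.5934674  -72.29449584] 0.02106054587782495 [-0.02416489 -0.08497226 -1.20451981] [ 0.00549543  0.02333569 -0.00441856]
[442.4198247  311.24655873] [257.81523738 203.30094976]
```

View pics/w4.png

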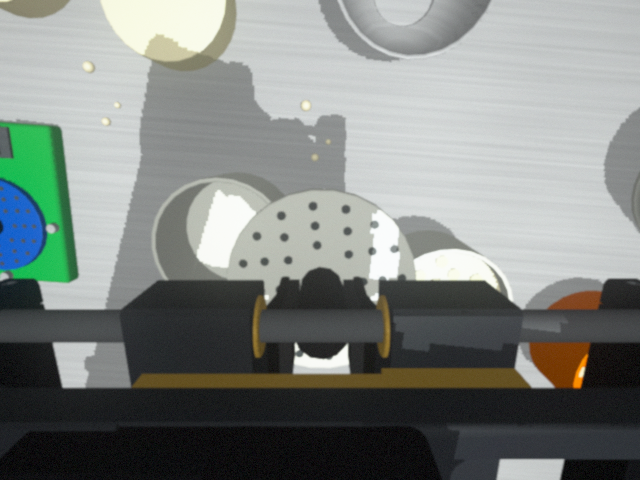

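The disc is held centred by the knob in the gripper. It hides part of the filled mould, whose rim shows at about (460,275). I'll fit the mould's rim in the earlier scene and top pictures.

Run:
```python
from h import *
from scipy.optimize import least_squares
th=np.linspace(0,2*np.pi,180,endpoint=False)
for n,p0 in(('top',(435,226)),('scene',(258,206))):
    c=viewer.get_calibration(n); g=cv2.imread(f'pics/{n}0.png')[...,::-1].astype(int)
    viewer.read_camera(n); ms=masks_of(n,'mould_curd')
    m=min(ms,key=lambda d:np.hypot(*(np.array(d['location'])-p0))); print(n,m['location'],m['conf'],m['pixels'].sum())
    hull=cv2.convexHull(np.argwhere(m['pixels'])[:,::-1].astype(np.int32))[:,0].astype(np.float32)
    # model: silhouette hull of cylinder r=.064 z 0..0.08 ; minimise distance
    def model(xy):
        P=[proj(c,(xy[0]+.064*np.cos(t),xy[1]+.064*np.sin(t),z)) for z in(0,.08) for t in th]
        return cv2.convexHull(np.array(P,np.float32))
    f=lambda xy:[cv2.pointPolygonTest(model(xy),(float(p[0]),float(p[1])),True) for p in hull]
    r=least_squares(f,(.49,-.36),loss='soft_l1',diff_step=1e-3); print(r.x,np.abs(r.fun).mean(),r.fun.mean())
```

```text
top [449.0, 228.6] 0.56 1272
[ 0.48953338 -0.36149725] 1.8630093984071592 1.5696562902081483
scene [246.6, 220.5] 0.76 600
[ 0.48670468 -0.36773273] 0.9202457026833655 0.8586051840535907
```

View pics/s4.png

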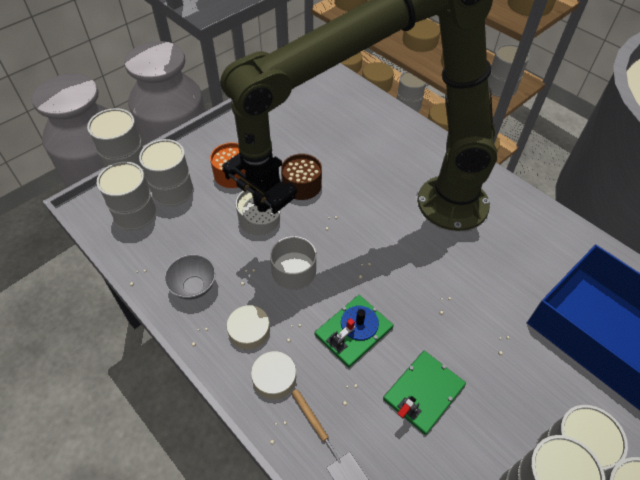

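>>> {"api": "apply_moves", "payload": {"moves": [[-0.2,0.05,0,0,0,0,0],[-0.4,0.1,0,0,0,0,0],[-0.55,0.15,0,0,0,0,0],[-0.55,0.15,0,0,0,0,0],[-0.55,0.15,0,0,0,0,0]]}}

```text
time_s: 12.1
tool_pos: [0.4514, -0.2799, 0.2254]
tool_rot: [-180.0, -0.0, 4.1]
force: [0.9, 0.5, -0.8]
grip_width: 0.0212
grasp_force: 25.0
```

Run:
```python
from h import *
s=env.get_obs(); print(s['tool_pos'],s['tool_rot'],s['grip_width'])
c=viewer.get_calibration('wrist'); im=viewer.read_camera('wrist').copy()
t=np.linspace(0,2*np.pi,60)
for (x,y),col in(((.490,-.361),(255,0,0)),):
    for rr,z in((.064,.08),(.060,.064)):
        P=np.array([proj(c,(x+rr*np.cos(a),y+rr*np.sin(a),z)) for a in t])
        cv2.polylines(im,[np.int32(P*8)],True,col,1,cv2.LINE_AA,3)
save('w5',im)
```

```text
[ 0.45143391 -0.27989331  0.22540751] [-1.79950586e+02 -1.51688012e-02  4.08944097e+00] 0.021152385327250764
```

View pics/w5.png

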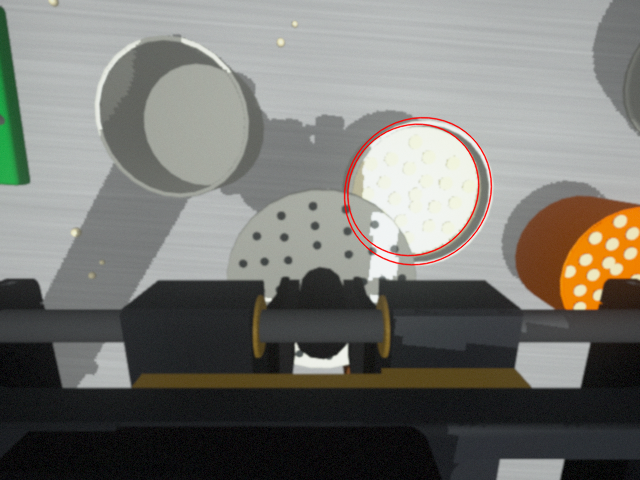

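The overlay at (0.490, -0.361) matches the filled mould's rim, centred at about (418,192), to within 1–2 mm. I'll move over it and lower.

Run:
```python
from h import *
for z in(.225,.12,.083,.081): print(rel((.489,-.361,z),down(4)))
```

```text
[ 0.1527  0.4218  0.0015 -0.001  -0.0005  0.0024]
[ 1.523e-01  4.226e-01  5.265e-01 -1.000e-03 -5.000e-04  2.400e-03]
[ 1.521e-01  4.229e-01  7.115e-01 -1.000e-03 -5.000e-04  2.400e-03]
[ 1.521e-01  4.229e-01  7.215e-01 -1.000e-03 -5.000e-04  2.400e-03]
```

>>> {"api": "apply_moves", "payload": {"moves": [[0.08,0.2,0,0,0,0,0],[0.152,0.38,0,0,0,0,0],[0.152,0.422,0,0,0,0,0],[0.152,0.422,0.1,0,0,0,0],[0.152,0.422,0.25,0,0,0,0],[0.152,0.422,0.4,0,0,0,0],[0.152,0.422,0.5,0,0,0,0],[0.152,0.422,0.5,0,0,0,0]]}}

```text
time_s: 12.95
tool_pos: [0.4871, -0.3586, 0.1212]
tool_rot: [-179.6, 0.3, 4.3]
force: [-0.9, 0.1, -2.2]
grip_width: 0.0212
grasp_force: 25.0
```

Run:
```python
from h import *
env.get_obs(); viewer.read_camera('scene')
s=env.get_obs(); print(s['tool_pos'],s['tool_rot'],s['grip_width'],s['force'])
for z in(.09,.083,.080): print(rel((.489,-.361,z),down(4)))
```

```text
[ 0.48826346 -0.3595285   0.12349967] [-1.79719935e+02  1.11238925e-01  4.29446174e+00] 0.02156040167577598 [ 0.03087665 -0.76091839 -0.9928503 ]
[ 0.0034  0.0084  0.1675 -0.0033  0.0013  0.0034]
[ 0.0035  0.0086  0.2025 -0.0033  0.0013  0.0034]
[ 0.0035  0.0087  0.2175 -0.0033  0.0013  0.0034]
```

>>> {"api": "apply_moves", "payload": {"moves": [[0.003,0.008,0.06,0,0,0,0],[0.003,0.008,0.12,0,0,0,0],[0.003,0.008,0.165,0,0,0,0],[0.003,0.008,0.185,0,0,0,0],[0.003,0.008,0.198,0,0,0,0],[0.003,0.008,0.208,0,0,0,0],[0.003,0.008,0.208,0,0,0,0],[0.003,0.008,0.208,0,0,0,0]]}}

```text
time_s: 13.8
tool_pos: [0.4889, -0.3631, 0.0835]
tool_rot: [-179.9, -0.0, 4.2]
force: [-0.6, -0.3, -1.5]
grip_width: 0.0212
grasp_force: 25.0
```

No contact yet. I'll lower it a little further.

>>> {"api": "apply_moves", "payload": {"moves": [[0,0,0.006,0,0,0,0],[0,0,0.012,0,0,0,0],[0,0,0.018,0,0,0,0],[0,0,0.018,0,0,0,0]]}}

```text
time_s: 14.2
tool_pos: [0.4888, -0.3631, 0.0811]
tool_rot: [-179.9, 0.0, 4.2]
force: [-2.7, 2.0, 7.3]
grip_width: 0.0214
grasp_force: 25.0
```

>>> {"api": "apply_moves", "payload": {"moves": [[0,0,0.01,0,0,0,0.45],[0,0,0.01,0,0,0,0.45],[0,0,0.01,0,0,0,0.45],[0,0,0.01,0,0,0,0.45],[0,0,0,0,0,0,0.45],[0,0,-0.1,0,0,0,0.45],[0,0,-0.3,0,0,0,0.45],[0,0,-0.55,0,0,0,0.45],[-0.3,-0.3,-0.7,0,0,0,0.45],[-0.3,-0.5,-0.7,0,0,0,0.45],[-0.3,-0.6,-0.7,0,0,0,0.45],[-0.3,-0.6,-0.7,0,0,0,0.45]]}}

```text
time_s: 15.4
tool_pos: [0.4203, -0.2427, 0.2213]
tool_rot: [180.0, 0.0, 4.5]
force: [-0.2, -0.6, 0.4]
grip_width: 0.0392
grasp_force: 0.0
```

Run:
```python
from h import *
s=env.get_obs(); print(s['tool_pos'],s['grip_width'],s['force'])
im=viewer.read_camera('wrist'); b=viewer.read_camera('scene')
save('w6',np.hstack([cv2.resize(im,(400,300)),cv2.resize(b[150:270,180:340],(400,300))]))
```

```text
[ 0.42027118 -0.24274119  0.22126574] 0.039195387597172865 [-0.20908    -0.59364826  0.43465104]
```

View pics/w6.png

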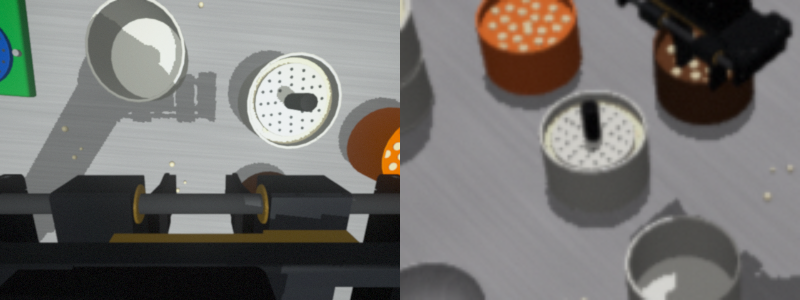

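The follower lies flat on the curd inside the upright mould, at about (293,99) in the left view. The gripper is clear.

```bash
python3 -c "
from cell import env
print(env.sign_off())"
```

```text
the job is handed in; nothing more can be done
None
```

The job is handed in at about 15.5 s of robot time: the finger is open, the white follower lies flat on the curd in the upright filled mould, and the gripper is clear; no verdict was returned.

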